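Cap the loose whiteboard marker

ROBOT

A 7-joint arm with a two-finger parallel gripper is mounted at the origin on the work surface. World frame = base frame: x ahead of the robot, y to its left, z up, the work surface at z = 0. Lengths are in mm, angles in rad, forces in N, time in s.
With the tool pointing down it reaches from about 400 to 850 mm from the base axis. Payload 6.9 kg.
Tool frame: the origin (TCP) lies at the very end of the fingers, on their centre line; the grasp point (between the pads) lies 19 mm behind it (arm.grip_point_offset is the distance from the TCP to the grasp point, in mm); z points along the fingers, y is the direction in which the jaws open and shut (so a half turn about z gives the same grasp; the last joint's range is limited). The gripper opens to 85 mm and grips with 20 to 120 N. Pads are 22 mm wide; open, the fingers measure 114 mm over their backs; the gripper's body (76 mm by 85 mm) begins 54 mm behind the grasp point. The pads swing forward as they close: fully open they stand 13 mm farther back than shut.
Start: joints at [-1.145, 0.507, -0.238, 1.5, 0.126, 1.149, -0.155], TCP at [196.504, 593.294, 231.275] pointing down, gripper open.
Joint ranges: [-3.08, 3.08], [-0.24, 2.05], [-1.43, 1.35], [0, 2.5], [-1.52, 4.66], [0.17, 1.96], [-2.89, 2.89]. Speed limits (rad/s): [2.39, 2.39, 3.14, 3.14, 3.14, 3.14, 3.14].

INTERFACE

Orientations are given as a unit quaternion [w, x, y, z].
In Python, from rig import arm, vision, sign_off, spot_in, masks_of, pinpoint gives the robot as it stands.
- The arm moves only by the shell command python3 -m pendant 'ROWS'. ROWS is JSON, a list that holds one entry, the list of rows, each a list of 7 numbers: the turn, a rotation vector about the world's x, y, z in rad, then the shift along the world's x, y, z in m, then the closure in counts, from 0 (fully open) to 255 (shut). A call has 1 to 5 rows; each row shifts and turns the pose as measured when the row begins; what a row does not reach is not made up. A row lasts 1/12 s, in which the tool goes at most 41.7 mm and 7.16 degrees, less where a joint would pass 70% of its speed; a pose out of reach is approached as far as the arm can. A call is refused whole if a number of a shift passes 0.0417 or a number of a turn 0.125, either way. A call with a gripper value outside its range is refused whole. The fingers move at their own pace and stop on an object; the grip force is fixed at half the most. Time passes only in rows, so rows that do not move let the fingers close. It gives the time, the measured TCP pose, the force and the opening at its end, in the units of the state.
- arm.state(): the state, without advancing time (a new reading comes with each control period).
- vision.camera(name): name is "scene" or "top" or "wrist"; returns a dict with "pixels" (480x640x3 uint8, red, green, blue), "vfov" (degrees; the focal length in pixels is half the picture's height over the tangent of half this angle, whatever the lens; pixels are square), "cx", "cy" (the principal point, pixels), "k1" (the pictures are not rectified: a ray, as slopes to the right and down, at radius r is drawn at 1 + k1 r^2 times it, then the intrinsics apply), "extrinsics" (4x4, takes a point from camera to world coordinates); the wrist camera has in their place "tool_from_camera" (4x4, takes a point from camera to tool coordinates, whose origin is the TCP and whose axes are the flange's). Camera axes: x right, y down, z forward; pixel columns grow to the right and rows downward; lengths in mm; the calibration is good to about 2 mm. A picture is of the moment at which its call begins: read the wrist's pose just before it. There is no depth.
- sign_off(): hands the job in, once; it reports no verdict.
Trained networks look in a picture, given as the dict that the camera call returned (one of the last four; its "shot" number tells which), for a name from the list of things; names that differ only in an ending like _2 or _b are one class to them, and where a whole thing is asked for, a point or a joint stands for the part that bears it (a point fixed in the world has none). Each returns a list of dicts, best first, with "score" (0 to 1); they miss things now and then, are a little off and sometimes report something else, mostly with a low value. They report only what shows in the picture. A call takes as long as a camera call. They do not tell look-alikes from the thing itself.
- spot_in(picture, label): "xy" ([column, row] as shares, 0 to 1, of the picture: columns of its width, rows of its height, amid what is visible of it).
- masks_of(picture, label): "region" (480x640 bool, what is visible of it) and "xy" ([column, row] as shares, 0 to 1, of the picture: columns of its width, rows of its height, amid what is visible of it).
- pinpoint(picture, label): "xy" ([column, row] as shares, 0 to 1, of the picture: columns of its width, rows of its height: a listed point, or the origin of a listed thing).
The state is a dict: "time_s": time; "qpos": joint angles; "joint_velocities": joint speeds; "joint_torque": joint torques, N m; "tool_pos": TCP position; "eef_rot": TCP orientation; "contact_force": force on the tool from outside, world axes, zero at the start; "torque": the same for the moment, N m; "width": finger opening in mm.
Only numpy, scipy, OpenCV 4.12 (cv2) and the standard library are available. Lean on these libraries where they do the work, as an engineer would, in place of code of your own. Each camera call takes 0.05 s, during which the arm holds its last target. There are 200 camera calls.

TASK

The thick white marker has been left among the pens in the desk tidy, where it will dry out. Pull it out and put it nib down into the empty cap socket of the marker dock, then press it gently past the stiff seal until it is fully home, standing as low as its neighbour. Leave the tidy standing where it is with its two thin pens in it, do not disturb the other things on the table, and never force the marker once it has bottomed.

Things in the scene. Friction and masses are not known exactly. Their poses are not given: they have to be found in the camera images.
- marker: white marker, 136 mm long, 18 mm barrel, about 30 g; grey stepped nib end (10 mm wide for 12 mm, then 14 mm to 17 mm), flat tail. Origin at the nib tip, z along its axis to the tail. Starts nib down in the tidy's middle slot, nib by the -x wall, barrel on the +x wall's rim: leans about 28 degrees to the tidy's +x, tail about 43 mm above the rim. A thin pen on either side leans the other way
- marker_tail (a point): centre of the marker's flat tail face, 136 mm from the nib tip; same axes as the marker
- tidy: loose dark steel desk tidy, 62 (x) by 90 (y) by 90 mm tall, about 550 g, walls 3 mm, floor 10 mm thick; two dividers make three open-topped slots side by side along y, each 56 mm long in x, the middle one 24 mm wide. Origin at the centre of its underside, z up
- pen0: thin black pen, 9 mm in diameter, 140 mm long, in the tidy's slot on its -y side, leaning towards the tidy's -x; origin at its lower tip, z along it
- pen1: thin steel pen, same size, in the tidy's slot on its +y side, leaning towards the tidy's -x; origin at its lower tip, z along it
- dock: grey dock fixed to the table: block 56 (x) by about 116 (y) by 134 mm tall, on a 3 mm foot plate 80 by 140 mm. Two cap sockets in its top, 60 mm apart: the empty one at y = +30 mm; that at y = -30 mm holds another marker, fully home and fixed, tail 12 mm above the top. Origin at the centre of its underside, z up
- dock_mouth (a point): centre of the empty socket's mouth, level with the block's top. Vertical round 21 mm hole with a 4 mm chamfer. A marker let in stops on the seal with its tail 18 to 24 mm above the top; pressed on, it pushes the seal down against about 9 N to a hard stop: nib tip 124 mm below the mouth, tail 12 mm above the top
- seal (a joint): how far the rubber seal inside the empty socket has been pushed down, in m: starts at 0 to 0.006, 0.012 is its hard stop; it yields at about 9 N and stays where it is left
- can: aluminium drinks can, 66 mm in diameter, 115 mm tall; origin at the centre of its underside
- mug: white mug, 80 mm in diameter, 90 mm tall, with a handle; origin at the centre of its underside
- notes: block of sticky notes, 76 by 76 by 18 mm; origin at the centre of its underside
- phone: black phone lying flat, 150 by 72 by 8 mm; origin at the centre of its underside
Mind the look-alikes: they are no part of the job. What is meant by the marker is not pink or turquoise, and is the larger of those in its own colour.

How it is judged:
By the outcome, as a careful person would: the job done as asked, in the order asked, and still so for the second after the job is handed in, with the robot touching nothing.
It also fails if it takes over 61 s, if anything falls off the work surface, if the arm or the gripper's body presses on something with over 40 N, if the wrist force passes 120 N, or if a joint passes its speed limit or range.

## Working session

There is one attempt and no reset: what is moved stays moved. The work goes in short steps, Python scripts to look and compute and a shell command to move; the robot and the scene stay as the last step left them, time stands still between calls to the robot, and variables do not carry over. Pictures are saved under pics/ and viewed, about 8 in all and at most 12, crops included, and the job is handed in when it is done.

```bash
mkdir -p pics; cat > h.py <<'E'
import numpy as np, cv2
from rig import arm, vision, sign_off, spot_in, masks_of, pinpoint
from scipy.spatial.transform import Rotation as R
def rot(q): return R.from_quat([q[1],q[2],q[3],q[0]]).as_matrix()
def shot(name):
    s=arm.state(); p=vision.camera(name)
    if name=="wrist":
        T=np.eye(4); T[:3,:3]=rot(s["eef_rot"]); T[:3,3]=s["tool_pos"]
        p["E"]=T@np.array(p["tool_from_camera"])
    else: p["E"]=np.array(p["extrinsics"])
    p["f"]=240/np.tan(np.radians(p["vfov"]/2)); return p
def ray(p,u,v):
    d=np.array([(u-p["cx"])/p["f"],(v-p["cy"])/p["f"]]); x=d.copy()
    for _ in range(20): x=d/(1+p["k1"]*(x@x))
    r=p["E"][:3,:3]@np.array([x[0],x[1],1]); return p["E"][:3,3],r/np.linalg.norm(r)
def onz(p,u,v,z):
    o,r=ray(p,u,v); return o+r*(z-o[2])/r[2]
def proj(p,X):
    c=np.linalg.inv(p["E"])@np.append(X,1); x=c[:2]/c[2]; x=x*(1+p["k1"]*(x@x))
    return p["f"]*x+[p["cx"],p["cy"]]
def tri(rays):
    A=np.zeros((3,3));b=np.zeros(3)
    for o,r in rays:
        P=np.eye(3)-np.outer(r,r);A+=P;b+=P@o
    X=np.linalg.solve(A,b); return X,[round(float(np.linalg.norm((np.eye(3)-np.outer(r,r))@(X-o))),1) for o,r in rays]
def save(p,n,crop=None,s=1):
    im=cv2.cvtColor(np.asarray(p["pixels"]),cv2.COLOR_RGB2BGR)
    if crop: a,b,c,d=crop; im=im[b:d,a:c]
    cv2.imwrite("pics/"+n,cv2.resize(im,None,fx=s,fy=s,interpolation=cv2.INTER_CUBIC))
E
python3 - <<'E'
from h import *
s=arm.state();print(s["tool_pos"],s["eef_rot"],s["width"],s["contact_force"],s["time_s"])
for n in("scene","top"):
    p=shot(n);save(p,n+".png");print(n,p["f"],p["E"].round(2).tolist())
    for l in("marker","marker_tail","tidy","dock","dock_mouth","pen0","pen1"):
        print(l,[( (np.array(d["xy"])*[640,480]).round(1).tolist(),round(d["score"],2)) for d in pinpoint(p,l)[:4]])
E
```

```text
[196.41805382 592.81074986 230.41771882] [-1.37191281e-04  1.59232763e-01  9.87240670e-01 -8.76334348e-04] 85.68821925584972 [-0.2793546  -0.46926921  0.72403471] 0.0
scene 463.9618310186492 [[0.68, 0.46, -0.57, 1023.55], [0.73, -0.41, 0.54, -462.53], [0.01, -0.79, -0.62, 627.61], [0.0, 0.0, 0.0, 1.0]]
marker [([135.1, 323.9], 0.91), ([188.0, 264.7], 0.69)]
marker_tail [([261.6, 272.1], 0.9), ([159.9, 360.3], 0.84), ([158.8, 399.4], 0.74), ([204.8, 289.5], 0.61)]
tidy [([241.7, 324.8], 0.83)]
dock []
dock_mouth [([373.5, 175.3], 0.87), ([357.4, 347.3], 0.52)]
pen0 []
pen1 []
top 596.7856746870046 [[0.01, -0.99, 0.16, 332.22], [-1.0, -0.01, 0.01, -13.63], [-0.01, -0.16, -0.99, 1195.59], [0.0, 0.0, 0.0, 1.0]]
marker [([401.6, 330.4], 0.79), ([417.3, 235.5], 0.69), ([476.6, 292.8], 0.58), ([467.9, 151.0], 0.57)]
marker_tail [([475.8, 244.8], 0.88), ([404.9, 197.9], 0.85), ([407.0, 281.0], 0.69), ([494.4, 214.1], 0.6)]
tidy [([410.0, 228.7], 0.69)]
dock [([196.5, 255.1], 0.85)]
dock_mouth [([198.4, 247.4], 0.8), ([353.5, 151.8], 0.6), ([408.1, 208.3], 0.31)]
pen0 [([391.9, 227.9], 0.6), ([411.2, 211.2], 0.59), ([200.5, 253.7], 0.27)]
pen1 [([391.9, 227.9], 0.6), ([411.2, 211.2], 0.59), ([200.5, 253.7], 0.27)]
```

View pics/scene.png

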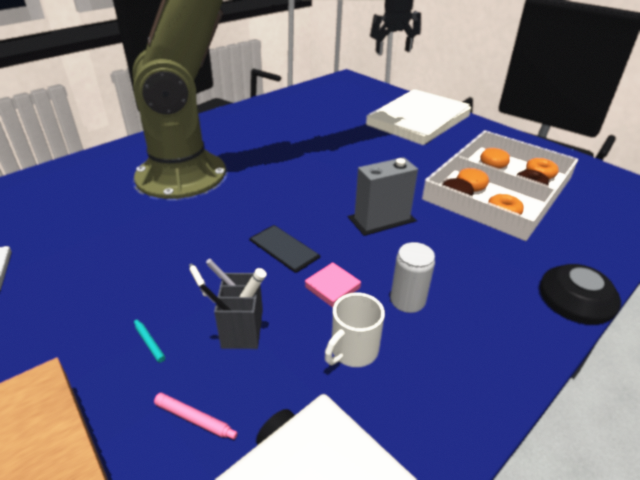

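View pics/top.png

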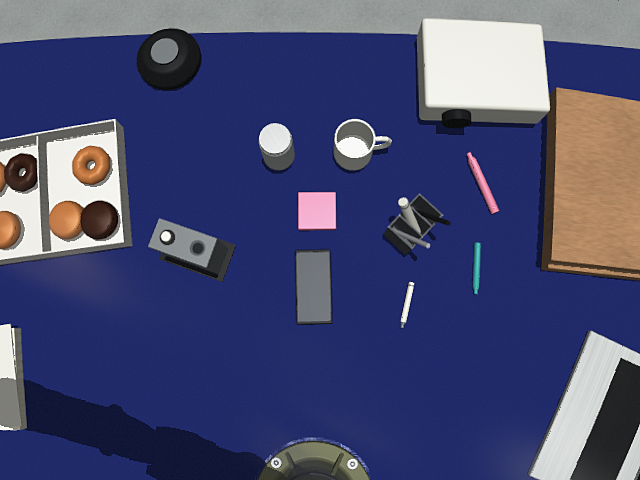

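Scene picture: tidy at about (240,310), the leaning white marker's tail at (260,275), the dock's empty mouth at (376,171). Top picture: marker tail (404,201), mouth (198,248), tidy (413,225).
What could be taken for the marker: small white one lying at top (407,305), pink (482,183), turquoise (477,268), the docked neighbour (167,237), and the leaning white one (404,201). By the description, the larger white one is the one leaning in the tidy.

```bash
python3 - <<'E'
from h import *
a=shot("scene");b=shot("top")
def best(p,l,near):
    c=[np.array(d["xy"])*[640,480] for d in pinpoint(p,l)]
    c=[x for x in c if np.linalg.norm(x-near)<15]; return c[0] if c else np.array(near,float)
for l,na,nb in(("marker_tail",(261,272),(404,200)),("dock_mouth",(375,173),(198,248))):
    ua,ub=best(a,l,na),best(b,l,nb); X,e=tri([ray(a,*ua),ray(b,*ub)]); print(l,ua,ub,X.round(1),e)
print("mouth top z134",onz(b,198,248,134).round(1),"scene",onz(a,375.5,172.5,134).round(1))
print("neighbour top z146",onz(b,167,237,146).round(1))
A=cv2.resize(np.asarray(a["pixels"])[240:360,170:290],None,fx=3.3,fy=3.3,interpolation=2)
B=cv2.resize(np.asarray(b["pixels"])[170:270,370:470],(396,396),interpolation=2)
cv2.imwrite("pics/crop1.png",cv2.cvtColor(np.hstack([A,B]),cv2.COLOR_RGB2BGR))
E
```

```text
marker_tail [262.528 272.688] [405.888 201.504] [ 570.3 -159.1  133.4] [4.0, 4.0]
dock_mouth [375.808 173.088] [196.224 250.512] [474.8 220.4 125.2] [1.2, 1.2]
mouth top z134 [477.5 214.5 134. ] scene [482.9 211.  134. ]
neighbour top z146 [495.1 269.9 146. ]
```

View pics/crop1.png

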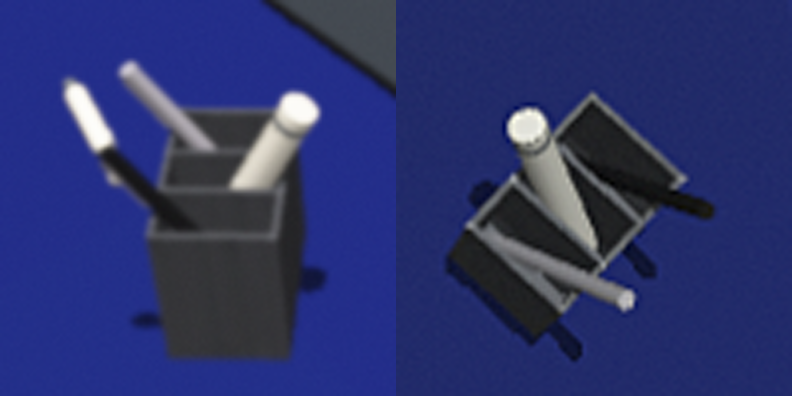

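Crop: left (scene), the thick white barrel leans out of the middle slot with its tail at scene (260,273); right (top), tail at (403,201.5), and tidy corners at (419.5,194), (443,215.5), (412,248), (388,227). This confirms the choice.

```bash
cat >> h.py <<'E'
def frame(zaxis,yline,Rnow):
    z=zaxis/np.linalg.norm(zaxis); y=yline-z*(yline@z); y/=np.linalg.norm(y)
    return [np.column_stack([np.cross(s*y,z),s*y,z]) for s in(1,-1)]
def go(P,Rt):
    s=arm.state(); d=(np.array(P)-s["tool_pos"])/1000
    w=R.from_matrix(Rt@rot(s["eef_rot"]).T).as_rotvec()
    print("t",round(s["time_s"],2),"tcp",np.round(s["tool_pos"],1),"w",round(s["width"],1),"F",np.round(s["contact_force"],1))
    print("  shift m",d.round(4),"rotvec",w.round(3),"norm",round(float(np.linalg.norm(w)),3))
E
python3 - <<'E'
from h import *
a=shot("scene");b=shot("top")
c=[onz(b,*u,90) for u in((419.5,194),(443.2,215.5),(411.9,248.3),(388.2,226.8))]
for x in c: print(x.round(1))
print([round(float(np.linalg.norm(c[i]-c[(i+1)%4])),1) for i in range(4)])
ex=(c[0]-c[1])+(c[3]-c[2]); ey=(c[3]-c[0])+(c[2]-c[1]); 
print("yaw x",np.degrees(np.arctan2(ex[1],ex[0])),"yaw y dir",np.degrees(np.arctan2(ey[1],ey[0])),"centre",np.mean(c,0).round(1))
X,e=tri([ray(a,260,272.7),ray(b,403.1,201.6)]);print("tail",X.round(1),e,onz(b,403.1,201.6,133).round(1),onz(a,260,272.7,133).round(1))
E
```

```text
[ 592.7 -194.8   90. ]
[ 551.6 -239.7   90. ]
[ 488.  -178.8   90. ]
[ 528.4 -134.3   90. ]
[60.9, 88.0, 60.1, 88.3]
yaw x 47.612554447356935 yaw y dir 136.507514653468 centre [ 540.2 -186.9   90. ]
tail [ 568.2 -157.5  131.5] [0.0, 0.0] [ 567.9 -157.3  133. ] [ 569.5 -158.5  133. ]
```

```bash
cat >> h.py <<'E'
T=np.array([568.5,-158,132.]); psi=np.radians(47); A=np.array([np.sin(.489)*np.cos(psi),np.sin(.489)*np.sin(psi),np.cos(.489)])
EY=np.array([-np.sin(psi),np.cos(psi),0])
E
python3 - <<'E'
from h import *
for Rt in frame(-A,EY,None): go(T+70*A,Rt)
for Rt in frame(np.array([0,0,-1.]),EY,None): go(T+70*A,Rt)
E
```

```text
t 1.2 tcp [196.5 593.3 231.3] w 85.4 F [-0.4  1.   0.5]
  shift m [ 0.3944 -0.7273 -0.0375] rotvec [-0.128  0.5    1.116] norm 1.23
t 1.2 tcp [196.5 593.3 231.3] w 85.4 F [-0.4  1.   0.5]
  shift m [ 0.3944 -0.7273 -0.0375] rotvec [-0.561 -0.143 -1.955] norm 2.039
t 1.2 tcp [196.5 593.3 231.3] w 85.4 F [-0.4  1.   0.5]
  shift m [ 0.3944 -0.7273 -0.0375] rotvec [-0.   -0.    1.14] norm 1.14
t 1.2 tcp [196.5 593.3 231.3] w 85.4 F [-0.4  1.   0.5]
  shift m [ 0.3944 -0.7273 -0.0375] rotvec [-0.     0.    -2.001] norm 2.001
```

```bash
python3 -m pendant '[[[0,0,-0.1,0.018,-0.036,0,0],[0,0,-0.1,0.018,-0.036,0,0],[0,0,-0.1,0.018,-0.036,0,0],[0,0,-0.1,0.018,-0.036,0,0],[0,0,-0.1,0.018,-0.036,0,0]]]'
python3 -m pendant '[[[0,0,-0.1,0.018,-0.036,0,0],[0,0,-0.1,0.018,-0.036,0,0],[0,0,-0.1,0.018,-0.036,0,0],[0,0,-0.1,0.018,-0.036,0,0],[0,0,-0.1,0.018,-0.036,0,0]]]'
python3 -c "
from h import *
go(T+70*A,frame(-A,EY,None)[1])"
```

```text
time_s: 1.62
tool_pos: [280.8, 415.2, 229.5]
eef_rot: [-0.003, 0.4, 0.916, 0.003]
contact_force: [0.1, 0.2, 0.8]
width: 85.2
time_s: 2.03
tool_pos: [372.6, 227.7, 231.0]
eef_rot: [-0.002, 0.624, 0.781, 0.006]
contact_force: [1.0, 1.2, -0.0]
width: 85.6
t 2.03 tcp [372.6 227.7 231. ] w 85.6 F [ 1.   1.2 -0. ]
  shift m [ 0.2184 -0.3617 -0.0372] rotvec [-0.499  0.142 -0.954] norm 1.086
```

```bash
python3 -m pendant '[[[-0.045,0.013,-0.1,0.0205,-0.035,0,0],[-0.045,0.013,-0.1,0.0205,-0.035,0,0],[-0.045,0.013,-0.1,0.0205,-0.035,0,0],[-0.045,0.013,-0.1,0.0205,-0.035,0,0],[-0.045,0.013,-0.1,0.0205,-0.035,0,0]]]'
python3 -m pendant '[[[-0.05,0.013,-0.09,0.021,-0.035,0,0],[-0.05,0.013,-0.09,0.021,-0.035,0,0],[-0.05,0.013,-0.09,0.021,-0.035,0,0],[-0.05,0.013,-0.09,0.021,-0.035,0,0]]]'
python3 -c "
from h import *
go(T+70*A,frame(-A,EY,None)[1]); print(arm.state()['qpos'])"
```

```text
time_s: 2.45
tool_pos: [474.1, 46.1, 234.4]
eef_rot: [0.046, 0.802, 0.587, -0.101]
contact_force: [1.1, 1.1, -0.1]
width: 85.5
time_s: 2.78
tool_pos: [559.7, -96.7, 236.2]
eef_rot: [0.094, 0.886, 0.414, -0.188]
contact_force: [0.7, -0.0, -0.2]
width: 85.4
t 2.78 tcp [559.7 -96.7 236.2] w 85.4 F [ 0.7 -0.  -0.2]
  shift m [ 0.0312 -0.0372 -0.0425] rotvec [-0.041  0.051 -0.057] norm 0.087
[-0.33600282  0.60537368  0.47609367  1.46982916  0.09157041  1.35813132
 -0.62915643]
```

```bash
python3 -m pendant '[[[-0.02,0.025,-0.028,0.015,-0.018,-0.02,100],[-0.02,0.025,-0.028,0.016,-0.018,-0.022,100],[0,0,0,0,0,0,100]]]'
python3 - <<'E'
from h import *
go(T+70*A,frame(-A,EY,None)[1])
w=shot("wrist");save(w,"w1.png")
for l in("marker_tail","marker"): print(l,[((np.array(d["xy"])*[640,480]).round(1).tolist(),round(d["score"],2)) for d in pinpoint(w,l)[:3]])
print("expected tail",proj(w,T).round(1),"nib",proj(w,T-136*A).round(1),"tcp",proj(w,arm.state()["tool_pos"]).round(1))
E
```

```text
time_s: 3.03
tool_pos: [595.1, -142.1, 190.8]
eef_rot: [0.1, 0.891, 0.381, -0.225]
contact_force: [-1.5, 0.5, -1.2]
width: 52.9
t 3.03 tcp [ 595.1 -142.1  190.8] w 52.9 F [-1.5  0.5 -1.2]
  shift m [-0.0041  0.0081  0.003 ] rotvec [ 0.01  -0.001  0.011] norm 0.015
marker_tail [([458.9, 273.3], 0.95), ([232.6, 251.5], 0.81), ([304.0, 260.6], 0.61)]
marker [([310.6, 319.8], 0.86), ([558.3, 169.7], 0.67), ([168.1, 284.1], 0.55)]
expected tail [307.2 262.2] nib [312.9 213.7] tcp [315.7 327.3]
```

View pics/w1.png

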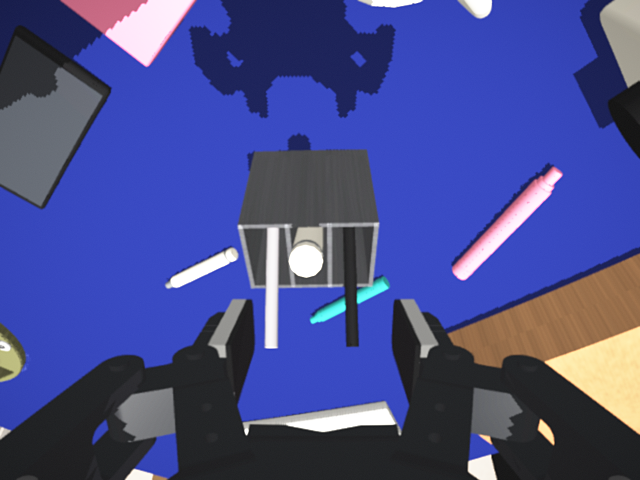

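Wrist picture: tail face at (306,260) between the jaws' columns (240 and 400), within 2 px of where my estimate puts it (307,262); pens stand away towards the bottom. Descending along the axis.

```bash
python3 -m pendant '[[[0.01,0,0.01,-0.004,0.008,0.003,100],[0,0,0,-0.008,-0.0085,-0.022,100],[0,0,0,-0.008,-0.0085,-0.022,100],[0,0,0,-0.008,-0.0085,-0.022,100]]]'
python3 - <<'E'
from h import *
go(T-34*A,frame(-A,EY,None)[1])
E
```

```text
time_s: 3.52
tool_pos: [570.1, -148.4, 143.4]
eef_rot: [0.098, 0.89, 0.394, -0.206]
contact_force: [0.3, -0.3, -0.1]
width: 52.0
t 3.52 tcp [ 570.1 -148.4  143.4] w 52.0 F [ 0.3 -0.3 -0.1]
  shift m [-0.0125 -0.0213 -0.0414] rotvec [-0.013  0.029 -0.016] norm 0.035
```

```bash
python3 -m pendant '[[[-0.006,0.014,-0.008,-0.006,-0.0105,-0.02,100],[-0.006,0.014,-0.008,-0.006,-0.0105,-0.02,100],[0,0,0,0,0,0,100]]]'
python3 - <<'E'
from h import *
go(T-34*A,frame(-A,EY,None)[1])
w=shot("wrist");save(w,"w2.png")
print("expected tail",proj(w,T).round(1))
E
```

```text
time_s: 3.77
tool_pos: [554.8, -164.6, 106.4]
eef_rot: [0.095, 0.89, 0.39, -0.218]
contact_force: [-1.3, 0.7, 0.0]
width: 51.8
t 3.77 tcp [ 554.8 -164.6  106.4] w 51.8 F [-1.3  0.7  0. ]
  shift m [ 0.0028 -0.0051 -0.0044] rotvec [-0.007  0.006 -0.005] norm 0.011
expected tail [340.5 355.2]
```

View pics/w2.png

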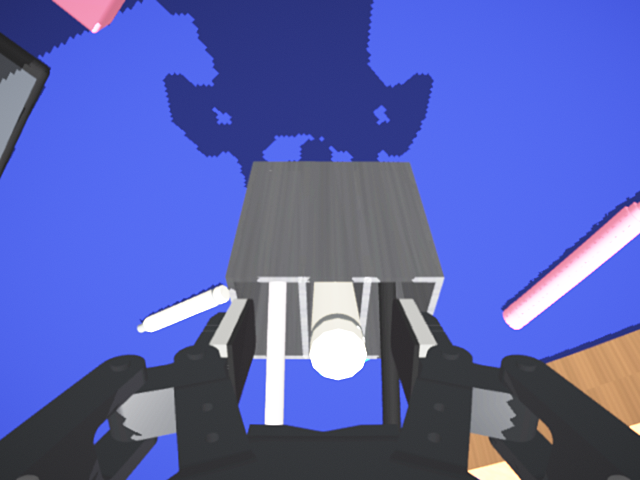

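Wrist picture: marker tail at (338,355) between pads at columns 245 and 405, so about 5 mm off centre, which agrees with the numbers; pens lie well clear. Correct and close.

```bash
python3 -m pendant '[[[-0.006,0.006,-0.005,0.003,-0.005,-0.004,100],[0,0,0,0,0,0,100]]]'
python3 - <<'E'
from h import *
go(T-34*A,frame(-A,EY,None)[1])
E
python3 -m pendant '[[[0,0,0,0,0,0,255],[0,0,0,0,0,0,255],[0,0,0,0,0,0,255],[0,0,0,0,0,0,255],[0,0,0,0,0,0,255]]]'
```

```text
time_s: 3.98
tool_pos: [561.8, -166.1, 108.4]
eef_rot: [0.097, 0.89, 0.389, -0.216]
contact_force: [-0.3, -0.1, 0.6]
width: 51.7
t 3.98 tcp [ 561.8 -166.1  108.4] w 51.7 F [-0.3 -0.1  0.6]
  shift m [-0.0042 -0.0036 -0.0064] rotvec [-0.004  0.01  -0.005] norm 0.012
time_s: 4.4
tool_pos: [565.4, -163.9, 112.9]
eef_rot: [0.099, 0.89, 0.391, -0.212]
contact_force: [-0.0, -0.4, -1.0]
width: 15.7
```

```bash
python3 - <<'E'
from h import *
go(T-34*A,frame(-A,EY,None)[1])
w=shot("wrist");save(w,"w3.png"); print("expected tail",proj(w,T).round(1)); print(arm.state()['width'])
E
```

```text
t 4.4 tcp [ 565.4 -163.9  112.9] w 15.7 F [-0.  -0.4 -1. ]
  shift m [-0.0078 -0.0057 -0.0109] rotvec [-0.005  0.019 -0.009] norm 0.022
expected tail [318.8 350.5]
15.952419057965665
```

View pics/w3.png

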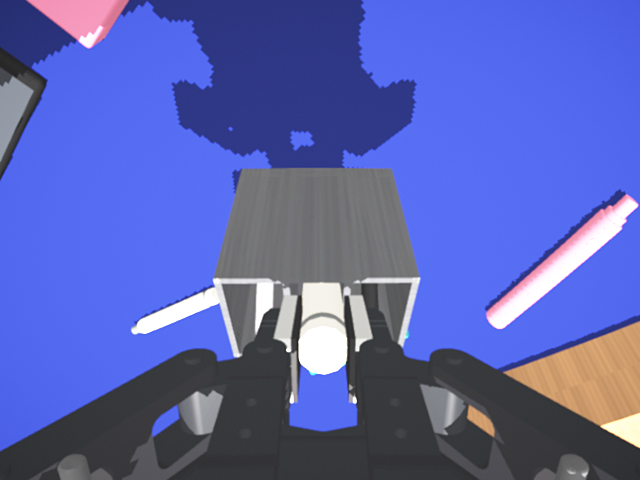

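Gripped and centred, but the TCP drifted up about 9 mm along the axis, so the hold is too near the tail (only 20 mm of finger). I'll reopen, go deeper and grip again.

```bash
python3 -m pendant '[[[0,0,0,0,0,0,130],[0,0,0,0,0,0,130],[0,0,0,0,0,0,130]]]'
python3 -m pendant '[[[-0.003,0.01,-0.005,-0.004,-0.004,-0.009,130],[-0.003,0.01,-0.005,-0.004,-0.004,-0.008,130]]]'
python3 - <<'E'
from h import *
go(T-34*A,frame(-A,EY,None)[1])
E
```

```text
time_s: 4.7
tool_pos: [565.3, -164.0, 112.7]
eef_rot: [0.099, 0.89, 0.391, -0.212]
contact_force: [0.4, -0.2, 0.3]
width: 42.1
time_s: 4.87
tool_pos: [558.3, -171.9, 96.0]
eef_rot: [0.097, 0.89, 0.387, -0.222]
contact_force: [0.1, -0.6, -0.8]
width: 42.0
t 4.87 tcp [ 558.3 -171.9   96. ] w 42.0 F [ 0.1 -0.6 -0.8]
  shift m [-0.0007  0.0022  0.0059] rotvec [0.001 0.001 0.   ] norm 0.001
```

```bash
python3 -m pendant '[[[0,0,0,0,0,0,130]]]'; python3 -m pendant '[[[0,0,0,0,0,0,130]]]'
python3 -c "
from h import *
go(T-34*A,frame(-A,EY,None)[1])"
```

```text
time_s: 4.95
tool_pos: [556.7, -172.6, 94.1]
eef_rot: [0.096, 0.89, 0.386, -0.224]
contact_force: [-0.4, 0.8, -0.0]
width: 41.4
time_s: 5.03
tool_pos: [556.1, -172.9, 93.4]
eef_rot: [0.096, 0.89, 0.386, -0.224]
contact_force: [-0.1, -0.2, 1.0]
width: 42.2
t 5.03 tcp [ 556.1 -172.9   93.4] w 42.2 F [-0.1 -0.2  1. ]
  shift m [0.0015 0.0032 0.0086] rotvec [ 0.001 -0.004  0.002] norm 0.005
```

```bash
python3 -m pendant '[[[0,0,0,0.001,0.002,0.004,130],[0,0,0,0,0,0,130],[0,0,0,0,0,0,130]]]'
python3 -c "
from h import *
go(T-34*A,frame(-A,EY,None)[1])"
python3 -m pendant '[[[0,0,0,0,0,0,255],[0,0,0,0,0,0,255],[0,0,0,0,0,0,255],[0,0,0,0,0,0,255],[0,0,0,0,0,0,255]]]'
python3 -c "
from h import *
go(T-34*A,frame(-A,EY,None)[1])"
```

```text
time_s: 5.28
tool_pos: [556.7, -171.0, 97.0]
eef_rot: [0.096, 0.89, 0.386, -0.225]
contact_force: [-0.3, -0.2, -0.6]
width: 42.3
t 5.28 tcp [ 556.7 -171.    97. ] w 42.3 F [-0.3 -0.2 -0.6]
  shift m [0.0009 0.0013 0.0049] rotvec [ 0.002 -0.006  0.003] norm 0.007
time_s: 5.7
tool_pos: [557.3, -170.7, 97.9]
eef_rot: [0.096, 0.89, 0.386, -0.224]
contact_force: [-0.7, -0.2, 0.2]
width: 16.4
t 5.7 tcp [ 557.3 -170.7   97.9] w 16.4 F [-0.7 -0.2  0.2]
  shift m [0.0003 0.0011 0.0041] rotvec [ 0.001 -0.004  0.002] norm 0.005
```

```bash
python3 -m pendant '[[[0,0,0,0.005,0.005,0.013,255],[0,0,0,0.0065,0.007,0.0175,255],[0,0,0,0.0065,0.007,0.0175,255],[0,0,0,0.0065,0.007,0.0175,255],[0,0,0,0.0065,0.007,0.0175,255]]]'
python3 -c "
from h import *
go(T-34*A+A*110,frame(-A,EY,None)[1])"
```

```text
time_s: 6.12
tool_pos: [584.8, -137.7, 180.4]
eef_rot: [0.094, 0.889, 0.385, -0.229]
contact_force: [0.1, -0.4, -0.9]
width: 16.9
t 6.12 tcp [ 584.8 -137.7  180.4] w 16.9 F [ 0.1 -0.4 -0.9]
  shift m [0.0081 0.0058 0.0187] rotvec [ 0.001 -0.014  0.006] norm 0.015
```

```bash
python3 -m pendant '[[[0,0,0,0.008,0.007,0.025,255],[0,0,0,0.006,0.006,0.03,255],[0,0,0,0,0,0.03,255],[0,0,0,0,0,0.02,255],[0,0,0,0,0,0,255]]]'
python3 - <<'E'
from h import *
go(T-34*A+A*110,frame(-A,EY,None)[1])
a=shot("scene"); b=shot("top")
A_=cv2.resize(np.asarray(a["pixels"])[180:360,170:350],(400,400),interpolation=2)
B=cv2.resize(np.asarray(b["pixels"])[150:270,350:470],(400,400),interpolation=2)
cv2.imwrite("pics/c2.png",cv2.cvtColor(np.hstack([A_,B]),cv2.COLOR_RGB2BGR))
E
```

```text
time_s: 6.53
tool_pos: [600.7, -121.3, 292.4]
eef_rot: [0.094, 0.889, 0.386, -0.227]
contact_force: [-0.4, 0.5, -0.3]
width: 16.5
t 6.53 tcp [ 600.7 -121.3  292.4] w 16.5 F [-0.4  0.5 -0.3]
  shift m [-0.0078 -0.0106 -0.0933] rotvec [-0.    -0.011  0.003] norm 0.011
```

View pics/c2.png

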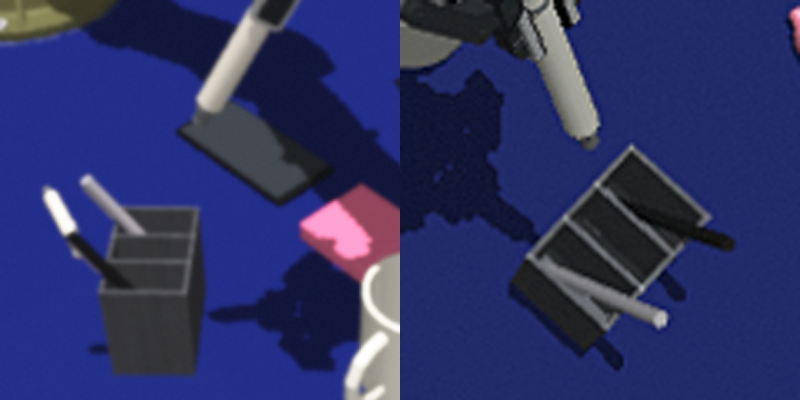

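Picture: the marker is out and lined up with the tool (nib at top-crop (590,140)); the tidy has not moved and both thin pens are still in it. On to the dock.

```bash
cat >> h.py <<'E'
M=np.array([480,213,134.]); DX=np.array([-.953,.302,0])
E
python3 -c "
from h import *
for Rt in frame(np.array([0,0,-1.]),DX,None): go(M+[0,0,160],Rt)"
```

```text
t 6.63 tcp [ 599.7 -121.   288.9] w 16.9 F [ 0.4 -0.8 -0.6]
  shift m [-0.1197  0.334   0.0051] rotvec [-0.359 -0.582 -2.624] norm 2.711
t 6.63 tcp [ 599.7 -121.   288.9] w 16.9 F [ 0.4 -0.8 -0.6]
  shift m [-0.1197  0.334   0.0051] rotvec [ 0.428 -0.264  0.435] norm 0.664
```

```bash
python3 -m pendant '[[[0.043,-0.027,0.044,-0.012,0.031,0.003,255],[0.043,-0.027,0.044,-0.012,0.031,0.002,255],[0.043,-0.027,0.044,-0.012,0.031,0.002,255],[0.043,-0.027,0.044,-0.012,0.031,0.002,255],[0.043,-0.027,0.044,-0.012,0.031,0.002,255]]]'
python3 -m pendant '[[[0.043,-0.027,0.044,-0.011,0.031,0.001,255],[0.043,-0.027,0.044,-0.011,0.031,0.001,255],[0.043,-0.027,0.044,-0.011,0.031,0.001,255],[0.043,-0.027,0.044,-0.011,0.031,0,255],[0,0,0,0,0,0,255]]]'
python3 - <<'E'
from h import *
go(M+[0,0,160],frame(np.array([0,0,-1.]),DX,None)[1])
w=shot("wrist");save(w,"w4.png")
for l in("dock_mouth","marker_tail"): print(l,[((np.array(d["xy"])*[640,480]).round(1).tolist(),round(d["score"],2)) for d in pinpoint(w,l)[:3]])
print("expected mouth",proj(w,M).round(1))
E
```

```text
time_s: 7.05
tool_pos: [534.9, 33.3, 288.4]
eef_rot: [0.044, 0.859, 0.496, -0.12]
contact_force: [1.4, 0.7, -1.0]
width: 16.6
time_s: 7.47
tool_pos: [480.2, 169.1, 285.3]
eef_rot: [0.001, 0.813, 0.582, -0.025]
contact_force: [0.6, -0.0, -0.5]
width: 16.8
t 7.47 tcp [480.2 169.1 285.3] w 16.8 F [ 0.6 -0.  -0.5]
  shift m [-0.0002  0.0439  0.0087] rotvec [ 0.032 -0.04   0.02 ] norm 0.055
dock_mouth [([306.3, 160.7], 0.66)]
marker_tail [([323.7, 377.4], 0.77)]
expected mouth [308.  165.9]
```

View pics/w4.png

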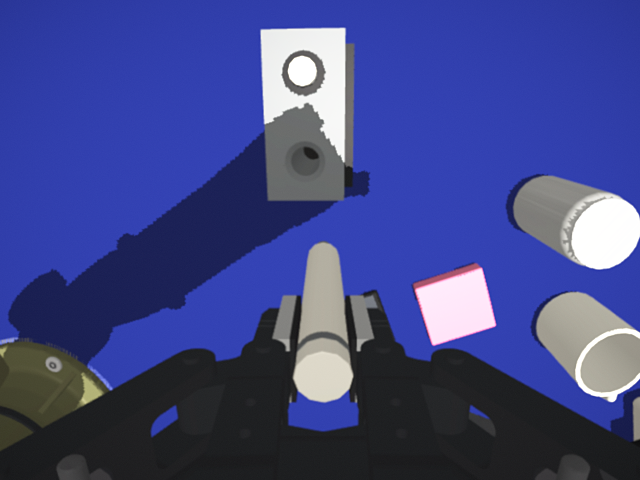

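Wrist picture: the empty mouth's ring is centred at about (306,160), the neighbour's tail at (302,71); marker straight in the jaws, tail (323,377). Working out the correction.

```bash
python3 - <<'E'
from h import *
w=shot("wrist")
m=onz(w,306,160,134);n=onz(w,302,71,146);print("mouth",m.round(1),"nb",n.round(1),np.linalg.norm((m-n)[:2]).round(1))
d=(m-n)[:2];print("dock y dir",np.degrees(np.arctan2(d[1],d[0])))
b=shot("top");
print([((np.array(x["xy"])*[640,480]).round(1).tolist(),round(x["score"],2)) for x in pinpoint(b,"dock_mouth")[:2]])
# marker axis in tool frame
s=arm.state();Rn=rot(s["eef_rot"])
t=onz(w,323,376,s["tool_pos"][2]+38);print("tail in tool",(Rn.T@(t-s["tool_pos"])).round(1))
k=onz(w,322,247,s["tool_pos"][2]-90);print("far barrel end in tool",(Rn.T@(k-s["tool_pos"])).round(1))
print("tool z",Rn[:,2].round(3))
E
```

```text
mouth [483.8 210.2 134. ] nb [502.1 266.1 146. ] 58.8
dock y dir -108.15313382285112
[([196.5, 249.0], 0.68)]
tail in tool [ -0.  -1. -38.]
far barrel end in tool [ 4.6 -1.5 89.9]
tool z [-0.039 -0.038 -0.999]
```

```bash
sed -i 's/^M=.*DX/M=np.array([482.5,211.5,134.]); DX/' h.py
python3 -m pendant '[[[0.015,-0.02,0.01,0.001,0.018,-0.005,255],[0.015,-0.02,0.01,0.001,0.018,-0.005,255],[0,0,0,0,0,0,255],[0,0,0,0,0,0,255]]]'
python3 -c "
from h import *
go(M+[0,0,131],frame(np.array([0,0,-1.]),DX,None)[1])"
```

```text
time_s: 8.1
tool_pos: [489.4, 194.0, 274.1]
eef_rot: [0.005, 0.813, 0.582, -0.003]
contact_force: [1.2, -0.5, -0.9]
width: 16.2
t 8.1 tcp [489.4 194.  274.1] w 16.2 F [ 1.2 -0.5 -0.9]
  shift m [-0.0069  0.0175 -0.0091] rotvec [0.012 0.002 0.022] norm 0.025
```

```bash
python3 -m pendant '[[[0.006,0,0.01,-0.005,0.014,-0.006,255],[0,0,0,0,0,0,255],[0,0,0,0,0,0,255]]]'
python3 - <<'E'
from h import *
go(M+[0,0,131],frame(np.array([0,0,-1.]),DX,None)[1])
a=shot("scene");b=shot("top")
A_=cv2.resize(np.asarray(a["pixels"])[90:240,310:460],(400,400),interpolation=2)
w=shot("wrist")
B=cv2.resize(np.asarray(w["pixels"])[100:430,160:490],(400,400),interpolation=2)
cv2.imwrite("pics/c3.png",cv2.cvtColor(np.hstack([A_,B]),cv2.COLOR_RGB2BGR))
print("mouth proj",proj(w,M).round(1),proj(a,M).round(1),proj(a,arm.state()["tool_pos"]+np.array([0,0,-98])).round(1))
E
```

```text
time_s: 8.35
tool_pos: [485.0, 206.3, 267.3]
eef_rot: [0.003, 0.811, 0.585, -0.002]
contact_force: [-0.3, -0.2, -0.8]
width: 16.5
t 8.35 tcp [485.  206.3 267.3] w 16.5 F [-0.3 -0.2 -0.8]
  shift m [-0.0025  0.0052 -0.0023] rotvec [0.008 0.    0.015] norm 0.017
mouth proj [316.4 229.7] [375.5 172.4] [376.3 158.6]
```

View pics/c3.png

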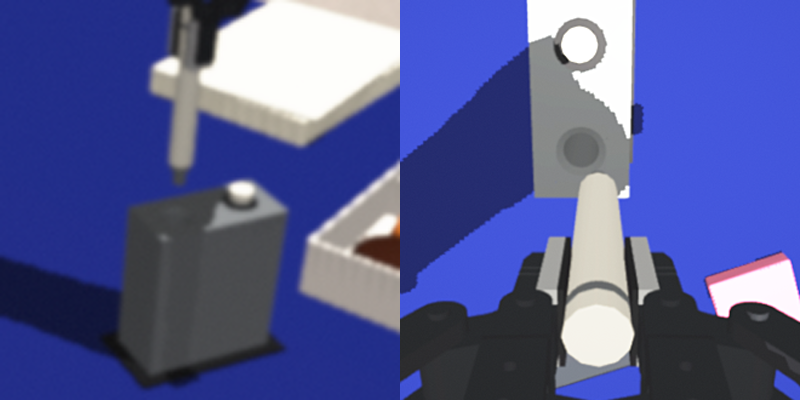

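Scene half: nib tip at (377.5,159.5), mouth ring about (378,170); wrist half: mouth ring at about (310,224), a few px from the estimate. Recompute.

```bash
python3 - <<'E'
from h import *
w=shot("wrist");a=shot("scene")
print(onz(w,310,224,134).round(1),onz(a,378,170,134).round(1),arm.state()["tool_pos"].round(1))
b=shot("top")
for p,n in((w,"w"),(a,"a"),(b,"b")):
    for d in pinpoint(p,"dock_mouth")[:2]:
        u=np.array(d["xy"])*[640,480]; print(n,u.round(1),round(d["score"],2),onz(p,*u,134).round(1))
# fit of dark hole in wrist
g=cv2.cvtColor(np.asarray(w["pixels"]),cv2.COLOR_RGB2GRAY)[190:262,270:350]
h=cv2.HoughCircles(cv2.resize(g,None,fx=4,fy=4,interpolation=2),cv2.HOUGH_GRADIENT,1,200,param1=60,param2=15,minRadius=40,maxRadius=110)
if h is not None: u=h[0,0,:2]/4+[270,190]; print("hough",u,h[0,0,2]/4,onz(w,*u,134).round(1))
E
```

```text
[479.7 216.7 134. ] [479.4 223.  134. ] [485.  206.6 267.6]
w [312.4 225.1] 0.76 [481.  215.4 134. ]
a [375.2 174.4] 0.86 [487.6 204.6 134. ]
b [200.3 250.5] 0.78 [472.9 210.  134. ]
hough [323.125 257.375] 15.075 [480.7 190.5 134. ]
```

```bash
sed -i 's/^M=.*DX/M=np.array([481.5,213.5,134.]); DX/' h.py
python3 -m pendant '[[[0.004,0,0.008,-0.003,0.006,-0.012,255],[0,0,0,0,0,-0.006,255],[0,0,0,0,0,0,255],[0,0,0,0,0,0,255]]]'
python3 - <<'E'
from h import *
go(M+[0,0,106],frame(np.array([0,0,-1.]),DX,None)[1])
a=shot("scene");w=shot("wrist")
A_=cv2.resize(np.asarray(a["pixels"])[125:205,340:420],(400,400),interpolation=2)
B=cv2.resize(np.asarray(w["pixels"])[150:350,220:420],(400,400),interpolation=2)
cv2.imwrite("pics/c4.png",cv2.cvtColor(np.hstack([A_,B]),cv2.COLOR_RGB2BGR))
print("mouth proj",proj(w,M).round(1),proj(a,M).round(1),"nib",proj(a,arm.state()["tool_pos"]+np.array([0,0,-98])).round(1))
E
```

```text
time_s: 9.13
tool_pos: [482.3, 212.4, 249.6]
eef_rot: [0.002, 0.809, 0.588, -0.0]
contact_force: [-0.0, 0.3, -1.5]
width: 16.7
t 9.13 tcp [482.3 212.4 249.6] w 16.7 F [-0.   0.3 -1.5]
  shift m [-0.0008  0.0011 -0.0096] rotvec [0.003 0.002 0.007] norm 0.008
mouth proj [319.6 241. ] [375.8 171.9] nib [376.6 164.8]
```

View pics/c4.png

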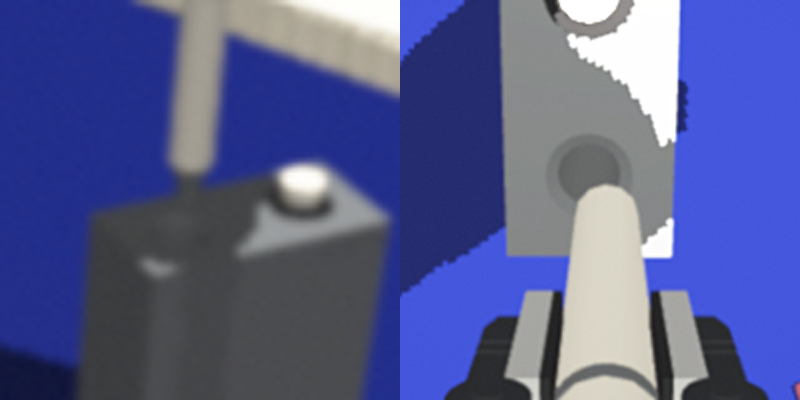

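```bash
python3 - <<'E'
from h import *
w=shot("wrist");s=arm.state();p=s["tool_pos"]
m=onz(w,314.5,238.5,134);print("mouth",m.round(1),"tcp",p.round(1))
print("barrel end edge seen at (322.5,242): at z of barrel end-ish", [onz(w,322.5,242,p[2]-z).round(1).tolist() for z in(65,81)])
Rn=rot(s["eef_rot"]);print(Rn.round(3).tolist())
print("axis 81 below tcp projects",proj(w,p+Rn[:,2]*81).round(1),"at tail",proj(w,p-Rn[:,2]*38).round(1))
E
```

```text
mouth [479.  216.2 134. ] tcp [482.7 212.4 250. ]
barrel end edge seen at (322.5,242): at z of barrel end-ish [[487.3, 225.2, 185.0], [486.0, 221.1, 169.0]]
[[0.309, 0.951, 0.003], [0.951, -0.309, -0.003], [-0.002, 0.004, -1.0]]
axis 81 below tcp projects [322.3 257.8] at tail [322.1 374. ]
```

```bash
sed -i 's/^M=.*DX/M=np.array([479.3,216.2,134.]); DX/' h.py
python3 -m pendant '[[[0.003,0.002,0.004,-0.003,0.003,-0.003,255],[0,0,0,0,0,-0.004,255],[0,0,0,0,0,-0.004,255]]]'
python3 -c "
from h import *
go(M+[0,0,96],frame(np.array([0,0,-1.]),DX,None)[1])"
```

```text
time_s: 9.53
tool_pos: [480.4, 215.6, 239.8]
eef_rot: [0.0, 0.808, 0.589, 0.002]
contact_force: [0.5, -0.2, -0.4]
width: 16.6
t 9.53 tcp [480.4 215.6 239.8] w 16.6 F [ 0.5 -0.2 -0.4]
  shift m [-0.0011  0.0006 -0.0098] rotvec [-0.002  0.003  0.004] norm 0.005
```

```bash
python3 -m pendant '[[[0,0.003,0,-0.001,0.0005,-0.008,255],[0,0,0,0,0,-0.008,255],[0,0,0,0,0,-0.008,255]]]'
python3 -c "
from h import *
go(M+[0,0,96],frame(np.array([0,0,-1.]),DX,None)[1])"
```

```text
time_s: 9.78
tool_pos: [479.6, 216.4, 214.3]
eef_rot: [-0.001, 0.808, 0.589, 0.001]
contact_force: [-0.8, -0.1, -0.5]
width: 16.8
t 9.78 tcp [479.6 216.4 214.3] w 16.8 F [-0.8 -0.1 -0.5]
  shift m [-0.0003 -0.0002  0.0157] rotvec [-0.003  0.001  0.004] norm 0.005
```

```bash
for i in 1; do python3 -m pendant '[[[0,0,0,0,0,-0.008,255],[0,0,0,0,0,-0.008,255]]]'; done
python3 -m pendant '[[[0,0,0,0,0,-0.006,255],[0,0,0,0,0,-0.006,255]]]'
python3 -c "
from h import *
go(M+[0,0,12],frame(np.array([0,0,-1.]),DX,None)[1])"
```

```text
time_s: 9.95
tool_pos: [479.0, 216.1, 196.1]
eef_rot: [-0.001, 0.808, 0.589, 0.001]
contact_force: [0.2, -0.0, -0.7]
width: 16.7
time_s: 10.12
tool_pos: [478.6, 215.8, 181.6]
eef_rot: [-0.001, 0.808, 0.589, -0.0]
contact_force: [0.2, 0.1, -0.9]
width: 16.6
t 10.12 tcp [478.6 215.8 181.6] w 16.6 F [ 0.2  0.1 -0.9]
  shift m [ 0.0007  0.0004 -0.0356] rotvec [-0.001 -0.001  0.004] norm 0.004
```

```bash
python3 -m pendant '[[[0,0,0,0.0005,0,-0.008,255],[0,0,0,0,0,-0.008,255],[0,0,0,0,0,-0.004,255]]]'
python3 -m pendant '[[[0,0,0,0,0,-0.002,255],[0,0,0,0,0,0,255]]]'
python3 -c "
from h import *
go(M+[0,0,12],frame(np.array([0,0,-1.]),DX,None)[1])"
```

```text
time_s: 10.37
tool_pos: [478.9, 215.7, 158.7]
eef_rot: [-0.001, 0.808, 0.589, -0.001]
contact_force: [-0.2, 0.2, -0.3]
width: 16.3
time_s: 10.53
tool_pos: [478.5, 215.5, 155.2]
eef_rot: [-0.001, 0.808, 0.589, -0.002]
contact_force: [-0.0, -1.1, 0.3]
width: 16.6
t 10.53 tcp [478.5 215.5 155.2] w 16.6 F [-0.  -1.1  0.3]
  shift m [ 0.0008  0.0007 -0.0092] rotvec [ 0.    -0.004  0.004] norm 0.005
```

```bash
python3 -m pendant '[[[0,0,0,0.0005,0.0005,-0.004,255],[0,0,0,0,0,-0.002,255],[0,0,0,0,0,0,255]]]'
python3 -m pendant '[[[0,0,0,0,0,0,150],[0,0,0,0,0,0,130],[0,0,0,0,0,0,130],[0,0,0,0,0,0,130]]]'
python3 - <<'E'
from h import *
go(M+[0,0,12],frame(np.array([0,0,-1.]),DX,None)[1])
w=shot("wrist");a=shot("scene")
for n,p in(("w",w),("a",a)):
  print(n,[((np.array(d["xy"])*[640,480]).round(1).tolist(),round(d["score"],2)) for d in pinpoint(p,"marker_tail")[:4]])
  for h in(50,21,12): print(h,proj(p,M+[0,0,h]).round(1))
E
```

```text
time_s: 10.78
tool_pos: [479.5, 216.2, 149.1]
eef_rot: [-0.001, 0.808, 0.589, -0.001]
contact_force: [-0.9, -0.1, -0.8]
width: 16.4
time_s: 11.12
tool_pos: [480.1, 216.5, 149.9]
eef_rot: [-0.001, 0.808, 0.589, -0.0]
contact_force: [0.1, -0.3, -0.2]
width: 41.8
t 11.12 tcp [480.1 216.5 149.9] w 41.8 F [ 0.1 -0.3 -0.2]
  shift m [-0.0008 -0.0003 -0.0039] rotvec [-0.001 -0.001  0.004] norm 0.004
w [([319.6, 325.0], 0.56)]
50 [319.5 368.3]
21 [320.1 326. ]
12 [320.3 315.8]
a [([158.4, 397.3], 0.69), ([209.2, 291.8], 0.68), ([161.7, 358.4], 0.58), ([378.6, 163.6], 0.46)]
50 [378.  149.8]
21 [376.8 162.3]
12 [376.4 166.1]
```

The marker dropped onto the seal: the wrist view puts the tail about 21 mm above the top. Rising, shutting the fingers, then pressing with their tips.

```bash
python3 -m pendant '[[[0,0,0,0,0,0.012,130],[0,0,0,0,0,0.012,130],[0,0,0,0,0,0.004,130]]]'
python3 -m pendant '[[[0,0,0,0,0,0,255],[0,0,0,0,0,0,255],[0,0,0,0,0,0,255],[0,0,0,0,0,0,255],[0,0,0,0,0,0,255]]]'
python3 - <<'E'
from h import *
go(M+[0,0,21],frame(np.array([0,0,-1.]),DX,None)[1])
w=shot("wrist");save(w,"w5.png",(200,180,440,420),2.5)
print([((np.array(d["xy"])*[640,480]).round(1).tolist(),round(d["score"],2)) for d in pinpoint(w,"marker_tail")[:4]])
for h in(21,12): print(h,proj(w,M+[0,0,h]).round(1))
print(proj(w,arm.state()["tool_pos"]).round(1))
E
```

```text
time_s: 11.57
tool_pos: [479.0, 216.0, 177.3]
eef_rot: [-0.001, 0.808, 0.589, -0.002]
contact_force: [-0.3, 0.7, 0.2]
width: 42.0
time_s: 11.98
tool_pos: [479.0, 216.1, 176.9]
eef_rot: [-0.001, 0.808, 0.589, -0.002]
contact_force: [0.6, -0.3, 0.0]
width: -0.3
t 11.98 tcp [479.  216.1 176.9] w -0.3 F [ 0.6 -0.3  0. ]
  shift m [ 0.0003  0.0001 -0.0219] rotvec [ 0.    -0.004  0.004] norm 0.005
[([321.0, 294.0], 0.95)]
21 [322.8 296.7]
12 [322.8 289.2]
[321.9 318.9]
```

View pics/w5.png

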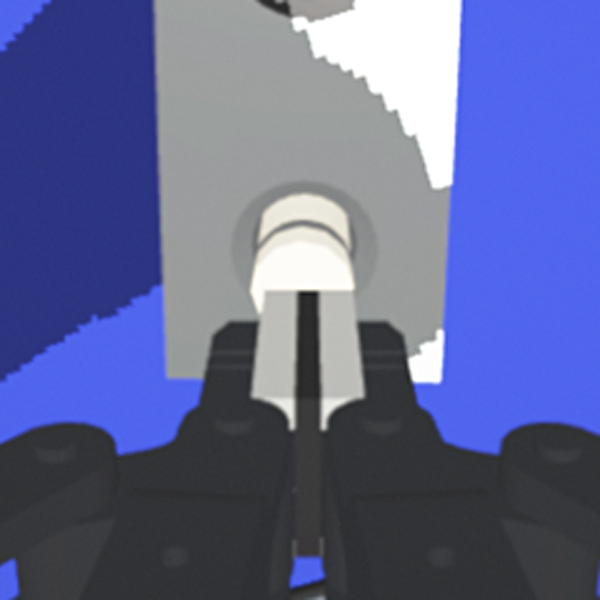

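Picture (12 pics are the limit; 11 used): the marker stands in the socket with its ring above the mouth, shut fingertips right over the tail. Pressing in small steps.

```bash
python3 -m pendant '[[[0,0,0,0,0,-0.006,255],[0,0,0,0,0,-0.004,255],[0,0,0,0,0,-0.002,255]]]'
python3 -m pendant '[[[0,0,0,0,0,0,255],[0,0,0,0,0,0,255]]]'
```

```text
time_s: 12.33
tool_pos: [479.1, 216.1, 163.8]
eef_rot: [-0.001, 0.808, 0.589, -0.001]
contact_force: [0.4, -0.6, -0.7]
width: -0.1
time_s: 12.5
tool_pos: [478.5, 215.9, 162.6]
eef_rot: [-0.001, 0.808, 0.589, -0.002]
contact_force: [0.4, 1.0, 0.2]
width: -0.5
```

```bash
python3 -m pendant '[[[0,0,0,0,0,-0.002,255],[0,0,0,0,0,-0.002,255]]]'
python3 -m pendant '[[[0,0,0,0,0,-0.002,255]]]'
python3 -m pendant '[[[0,0,0,0,0,-0.001,255]]]'
python3 -m pendant '[[[0,0,0,0,0,-0.001,255]]]'
```

```text
time_s: 12.67
tool_pos: [478.7, 216.0, 158.6]
eef_rot: [-0.001, 0.808, 0.589, -0.002]
contact_force: [0.2, 0.8, -0.3]
width: -0.1
time_s: 12.75
tool_pos: [478.8, 216.0, 156.4]
eef_rot: [-0.001, 0.808, 0.589, -0.002]
contact_force: [-0.6, -0.0, -0.1]
width: 0.2
time_s: 12.83
tool_pos: [479.3, 216.1, 155.8]
eef_rot: [-0.001, 0.808, 0.589, -0.001]
contact_force: [-2.2, -1.1, 9.8]
width: -0.2
time_s: 12.92
tool_pos: [479.6, 215.9, 155.4]
eef_rot: [-0.001, 0.808, 0.589, -0.001]
contact_force: [-3.3, -2.9, 11.2]
width: -0.1
```

```bash
python3 -m pendant '[[[0,0,0,0,0,-0.002,255],[0,0,0,0,0,-0.002,255]]]'
python3 -m pendant '[[[0,0,0,0,0,-0.002,255]]]'
python3 -m pendant '[[[0,0,0,0,0,-0.002,255]]]'
```

```text
time_s: 13.08
tool_pos: [480.1, 215.3, 153.3]
eef_rot: [-0.0, 0.808, 0.589, -0.0]
contact_force: [-2.7, -2.1, 10.8]
width: -0.2
time_s: 13.17
tool_pos: [480.1, 215.2, 152.2]
eef_rot: [-0.0, 0.808, 0.589, 0.0]
contact_force: [-3.3, -1.3, 11.5]
width: -0.0
time_s: 13.25
tool_pos: [480.1, 215.2, 151.2]
eef_rot: [-0.001, 0.808, 0.589, 0.0]
contact_force: [-4.1, -0.7, 11.3]
width: -0.2
```

```bash
python3 -m pendant '[[[0,0,0,0,0,-0.002,255],[0,0,0,0,0,-0.002,255]]]'
python3 -m pendant '[[[0,0,0,0,0,-0.002,255]]]'
python3 -m pendant '[[[0,0,0,0,0,-0.0015,255]]]'
```

```text
time_s: 13.42
tool_pos: [480.1, 215.2, 149.1]
eef_rot: [-0.001, 0.808, 0.589, 0.001]
contact_force: [-2.7, -0.7, 11.3]
width: -0.4
time_s: 13.5
tool_pos: [480.1, 215.2, 148.0]
eef_rot: [-0.001, 0.808, 0.589, 0.002]
contact_force: [-3.1, -1.8, 11.0]
width: -0.2
time_s: 13.58
tool_pos: [480.1, 215.3, 147.4]
eef_rot: [-0.001, 0.808, 0.589, 0.002]
contact_force: [-3.0, -1.4, 10.3]
width: -0.1
```

```bash
python3 -m pendant '[[[0,0,0,0,0,-0.0015,255]]]'
python3 -m pendant '[[[0,0,0,0,0,-0.0015,255]]]'
```

```text
time_s: 13.67
tool_pos: [480.1, 215.2, 146.9]
eef_rot: [-0.001, 0.808, 0.589, 0.003]
contact_force: [-3.3, -0.2, 10.2]
width: -0.2
time_s: 13.75
tool_pos: [480.1, 215.2, 146.3]
eef_rot: [-0.001, 0.809, 0.588, 0.003]
contact_force: [-2.8, -0.5, 9.9]
width: 0.3
```

```bash
python3 -m pendant '[[[0,0,0,0,0,-0.0015,255]]]'
```

```text
time_s: 13.83
tool_pos: [480.1, 215.3, 145.9]
eef_rot: [-0.001, 0.809, 0.588, 0.003]
contact_force: [-5.2, -1.8, 18.8]
width: 0.4
```

Force rose from 10 to 19 N at z = 145.9 (146 expected): bottomed. Back off at once.

```bash
python3 -m pendant '[[[0,0,0,0,0,0.006,255],[0,0,0,0,0,0.015,255],[0,0,0,0,0,0.03,255],[0,0,0,0,0,0.04,255],[0,0,0,0,0,0.04,255]]]'
python3 -m pendant '[[[0,0,0,-0.01,-0.03,0,255],[0,0,0,-0.01,-0.03,0,255],[0,0,0,0,0,0,255],[0,0,0,0,0,0,255]]]'
python3 - <<'E'
from h import *
w=shot("wrist");a=shot("scene");b=shot("top");N=M+np.array([.31*60,.951*60,0])
for n,p in(("w",w),("a",a)):
  print(n,[((np.array(d["xy"])*[640,480]).round(1).tolist(),round(d["score"],2)) for d in pinpoint(p,"marker_tail")[:4]])
  for h in(21,12): print(h,proj(p,M+[0,0,h]).round(1),"nb",proj(p,N+[0,0,h]).round(1))
A_=cv2.resize(np.asarray(a["pixels"])[130:350,180:400],(400,400),interpolation=2)
u=proj(w,M+[0,0,12]).astype(int);x,y=np.clip(u-100,0,[440,280])
B=cv2.resize(np.asarray(w["pixels"])[y:y+200,x:x+200],(400,400),interpolation=2)
cv2.imwrite("pics/c6.png",cv2.cvtColor(np.hstack([A_,B]),cv2.COLOR_RGB2BGR));print(x,y,arm.state()["contact_force"].round(1))
E
```

```text
time_s: 14.25
tool_pos: [475.0, 213.0, 274.2]
eef_rot: [-0.003, 0.809, 0.588, -0.005]
contact_force: [0.8, 1.2, 0.0]
width: 0.1
time_s: 14.58
tool_pos: [458.9, 153.6, 285.1]
eef_rot: [-0.001, 0.808, 0.589, 0.005]
contact_force: [-0.3, 0.5, 0.0]
width: -0.3
w [([321.3, 139.8], 0.86)]
21 [321.6 142.5] nb [322.   46.4]
12 [321.6 142.4] nb [321.9  49.5]
a [([155.8, 398.3], 0.77), ([160.8, 359.0], 0.75), ([206.6, 292.1], 0.49), ([376.6, 165.2], 0.46)]
21 [376.8 162.3] nb [401.  156.9]
12 [376.4 166.1] nb [400.5 160.6]
221 42 [-0.3 -0.7 -0.3]
```

View pics/c6.png

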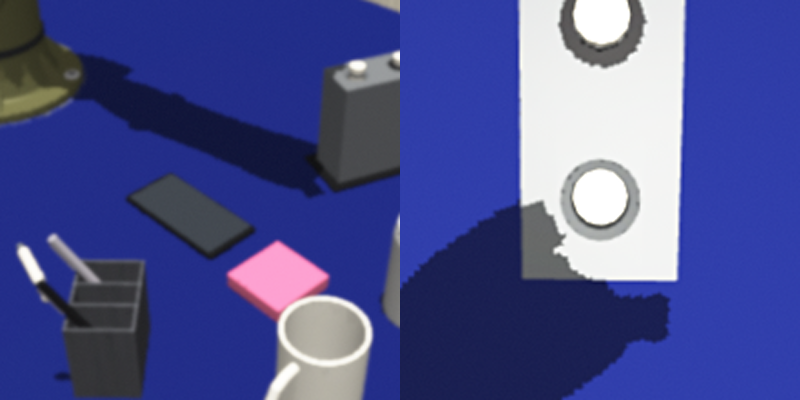

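```bash
python3 -c "
from rig import sign_off,arm
print(arm.state()['time_s']);print(sign_off())"
```

```text
14.8333
the job is handed in; nothing more can be done
None
```

The thick white marker is in the dock's empty socket, nib down and fully home. I handed the job in at 14.8 s of robot time.

**What I did:** I gripped the marker along its lean, after reopening once because the first hold was too near the tail. I pulled it straight out and lowered it into the socket with no measurable side load. Then I let it drop about 30 mm onto the seal and pressed the tail with shut fingertips.

**Pressing:** The seal gave at about 10–11 N. The force rose to 19 N with the tips at z = 145.9 mm, against 146 mm expected for the hard stop, and I backed off at once.

**Last checks:**
- **Marker:** In the scene view the tail was within 1 px of where a fully home marker should show. In the wrist view its tail face looks the same size as the neighbour's.
- **Tidy and table:** The tidy still stands with both thin pens, and the notes, phone and mug look undisturbed. I did not check the can in the last picture.
- **Robot:** It is clear of everything and the force reading is about zero.

**Disagreement:** The cameras differed by up to about 10 mm on where the socket's mouth was. I used the close wrist view, and the free insertion bore it out.

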